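# Lay the cheese cartons on the display paper

### The arm

A 6-joint arm with a two-finger parallel gripper is mounted at the origin on the work surface. World frame = base frame: x ahead of the robot, y to its left, z up, the work surface at z = 0. Lengths are in m, angles in rad, forces in N, time in s.
With the tool pointing down it reaches from about 0.275 to 1 m from the base axis. Payload 8.4 kg.
Tool frame: the origin (TCP) lies midway between the tips of the shut fingers; the grasp point (between the pads) lies 19 mm behind it (robot.grip_depth is the distance from the TCP to the grasp point, in m); z points along the fingers, y is the direction in which the jaws open and shut (so a half turn about z gives the same grasp; the last joint's range is limited). The gripper opens to 85 mm and grips with 20 to 120 N. Pads are 22 mm wide; open, the fingers measure 114 mm over their backs; the gripper's body (76 mm by 85 mm) begins 54 mm behind the grasp point. The pads swing forward as they close: fully open they stand 13 mm farther back than shut.
Start: joints at [1.232, 0.353, 1.633, -0, 1.155, -0.002], TCP at [0.207, 0.59, 0.195] pointing down, gripper open.
Joint ranges: [-2.63, 2.63], [-0.92, 2.1], [0.06, 2.66], [-1.3, 4.44], [0, 2.69], [-3.02, 3.02]. Speed limits (rad/s): [2.22, 2.22, 2.79, 3.14, 3.14, 3.14].

### API

Orientations are given as a unit quaternion [x, y, z, w].
In Python, from bench import robot gives the robot as it stands.
- The arm moves only by the tool play_rows, never from a script. Its argument "targets" is a list of rows, each an object with "translation": the shift along the world's x, y, z in cm, a list of three; "rot": the turn, a rotation vector about the world's x, y, z in degrees, a list of three; "hand": the closure, from 0 (fully open) to 1 (shut). A call has 1 to 12 rows; each row shifts and turns the commanded pose from where the row before left it; what a row does not reach is not made up. A row lasts 1/8 s, in which the tool goes at most 62.5 mm and 10.7 degrees, less where a joint would pass 70% of its speed; a pose out of reach is approached as far as the arm can. A call with a gripper value outside its range is refused whole. The fingers move at their own pace and stop on an object; "grip_force" is the grip in N (left out, the last holds). Time passes only in rows, so rows that do not move let the fingers close. It gives the time, the measured TCP pose, the force and the opening at its end, in the units of the state.
- robot.state(): the state, without advancing time (a new reading comes with each control period).
- robot.capture(name): name is "scene" or "top" or "wrist"; returns a dict with "pixels" (480x640x3 uint8, blue, green, red), "mtx" (3x3 intrinsics, pixels), "R" (3x3) and "t" (3): a world point X has camera coordinates R X + t; the wrist camera has in their place "hand_eye" (4x4, takes a point from camera to tool coordinates, whose origin is the TCP and whose axes are the flange's). Camera axes: x right, y down, z forward; pixel columns grow to the right and rows downward; lengths in m; the calibration is good to about 2 mm. The wrist camera is an equidistant fisheye: a pixel r from the principal point sees the ray r / f radians off the axis. A picture is of the moment at which its call begins: read the wrist's pose just before it. There is no depth.
- robot.finish_job(): hands the job in, once; it reports no verdict.
The state is a dict: "clock": time; "joint_positions": joint angles; "joint_velocities": joint speeds; "effort": joint torques, N m; "eef_pos": TCP position; "tool_rot": TCP orientation; "wrist_force": force on the tool from outside, world axes, zero at the start; "moment": the same for the moment, N m; "width": finger opening in m.
Only numpy, scipy, OpenCV 4.12 (cv2) and the standard library are available. Lean on these libraries where they do the work, as an engineer would, in place of code of your own. Each camera call takes 0.05 s, during which the arm holds its last target. There are 200 camera calls.

### The job

On the market counter, tip over the two tall cartons with a push near the top of their labelled side, so that each falls from where it stands and comes to lie flat, label up, wholly on the sheet of paper. Only push them with the fingers, do not grasp, lift or shove them along, and do not disturb the jar standing in line with them or anything else on the counter.

Things in the scene. Friction and masses are not known exactly. Their poses are not given: they have to be found in the camera images.
- sheet: The zone: a rectangle of pale paper taped flat to the counter, 240 mm along its x and 380 mm along its y, fixed. Origin: its centre. x points from the near to the far long edge, within 25 degrees of away from the robot. The two cartons and the jar stand in a row along the near long edge, in any order, 115 mm apart (within 14 mm); the cartons' front lower edges are 22 to 43 mm inside that edge.
- carton_a: Tall plain cardboard carton standing on the sheet's near strip, 50 (x) x 80 (y) x 160 mm (z), 0.22 to 0.45 kg, rigid. Origin: centre of its underside. z points up as it stands; x points from its labelled broad face (80 x 160, blank white label, on the robot's side) to its plain broad face, within 4 degrees of the sheet's x. 
- carton_b: Tall plain cardboard carton standing on the sheet's near strip, 50 (x) x 80 (y) x 160 mm (z), 0.22 to 0.45 kg, rigid. Origin: centre of its underside. z points up as it stands; x points from its labelled broad face (80 x 160, blank white label, on the robot's side) to its plain broad face, within 4 degrees of the sheet's x. Same as the other.
- carton_a_mid (a point): Point on that carton's axis, 80 mm (its centre) above its underside; it moves with the carton.
- carton_a_top (a point): Point on that carton's axis, 160 mm (the centre of its top face) above its underside; it moves with the carton. Pushed on the upper half of its labelled face, the carton tips about its front lower edge, balances at about 17 degrees and beyond that falls by itself, hardly sliding.
- carton_b_mid (a point): Point on that carton's axis, 80 mm (its centre) above its underside; it moves with the carton.
- carton_b_top (a point): Point on that carton's axis, 160 mm (the centre of its top face) above its underside; it moves with the carton. Pushed on the upper half of its labelled face, the carton tips about its front lower edge, balances at about 17 degrees and beyond that falls by itself, hardly sliding.
- jar: Closed amber glass jar, 62 mm in diameter, 85 mm high, standing in the row with the two cartons; leave it standing. Origin: centre of its underside.
- can: Tin can, 66 mm in diameter, 100 mm high, standing beyond the sheet's far edge; leave alone. Origin: centre of its underside.
- squat: Low cardboard box 70 x 90 x 55 mm high beside the sheet, on its +y side; leave alone. Origin: centre of its underside.
- bowl: White bowl, 110 mm in diameter, 50 mm high, beside the sheet on its -y side; leave alone. Origin: centre of its underside.
- weight: Brass weight, 40 mm in diameter, 58 mm high, beyond the sheet's far edge; leave alone. Origin: centre of its underside.
- spatula: Spatula 240 mm long lying on the counter to the robot's right, along its x axis; leave alone.

How it is judged:
At the end, for the whole second after the job is handed in: Both tall cartons lie flat (within 6 degrees), label up and at rest, underside and top within the sheet's length and centre line at least 40 mm inside its short edges (3 mm tolerance); the jar stands within 20 mm of its start, the other things within 25 mm (angle between each of carton_a, carton_b's own x axis and vertical above 3.04 rad and not (x of carton_a in the frame of sheet below -0.123 m or x of carton_a_top in the frame of sheet above 0.123 m or y of any of carton_a, carton_a_top in the frame of sheet above 0.153 m or y of any of carton_a, carton_a_top in the frame of sheet below -0.153 m) and height (world z) of each of carton_a_mid, carton_b_mid below 0.032 m and linear speed of each of carton_a, carton_b below 0.02 m/s and not (x of carton_b in the frame of sheet below -0.123 m or x of carton_b_top in the frame of sheet above 0.123 m or y of any of carton_b, carton_b_top in the frame of sheet above 0.153 m or y of any of carton_b, carton_b_top in the frame of sheet below -0.153 m) and distance of jar from where it was at the start of the episode below 0.02 m and angle between jar's own z axis and vertical below 0.3 rad and distance of each of can, squat, bowl, weight, spatula from where it was at the start of the episode below 0.025 m); the robot touches nothing.
It fails at once if a tall carton is lifted or carried off the counter (height (world z) of any of carton_a_mid, carton_b_mid above 0.105 m).
It fails at once if a tall carton is shoved along the counter more than 40 mm while still standing ((angle between carton_a's own z axis and vertical below 0.2 rad and distance of carton_a from where it was at the start of the episode above 0.04 m) or (angle between carton_b's own z axis and vertical below 0.2 rad and distance of carton_b from where it was at the start of the episode above 0.04 m)).
It fails at once if a tall carton has come to rest lying down outside the sheet (by more than 10 mm), or on a face other than the one opposite its label ((angle between carton_a's own z axis and vertical above 1.5 rad and height (world z) of carton_a_mid below 0.045 m and linear speed of carton_a below 0.005 m/s and angular speed of carton_a below 0.05 rad/s and (x of carton_a in the frame of sheet below -0.13 m or x of carton_a_top in the frame of sheet above 0.13 m or y of any of carton_a, carton_a_top in the frame of sheet above 0.16 m or y of any of carton_a, carton_a_top in the frame of sheet below -0.16 m or angle between carton_a's own x axis and vertical below 2.9 rad)) or (angle between carton_b's own z axis and vertical above 1.5 rad and height (world z) of carton_b_mid below 0.045 m and linear speed of carton_b below 0.005 m/s and angular speed of carton_b below 0.05 rad/s and (x of carton_b in the frame of sheet below -0.13 m or x of carton_b_top in the frame of sheet above 0.13 m or y of any of carton_b, carton_b_top in the frame of sheet above 0.16 m or y of any of carton_b, carton_b_top in the frame of sheet below -0.16 m or angle between carton_b's own x axis and vertical below 2.9 rad))).
It fails at once if the glass jar is moved more than 20 mm or tipped (distance of jar from where it was at the start of the episode above 0.02 m or angle between jar's own z axis and vertical above 0.3 rad).
It fails at once if the can, the squat box, the bowl, the brass weight or the spatula is moved more than 25 mm (distance of any of can, squat, bowl, weight, spatula from where it was at the start of the episode above 0.025 m).
It also fails if it takes over 42 s, if anything falls off the work surface, if the arm or the gripper's body presses on something with over 40 N, if the wrist force passes 120 N, or if a joint passes its speed limit or range.

## Working session

There is one attempt and no reset: what is moved stays moved. The work goes in short steps, Python scripts to look and compute and a tool call to move; the robot and the scene stay as the last step left them, time stands still between calls to the robot, and variables do not carry over. Pictures are saved under pics/ and viewed, about 8 in all and at most 12, crops included, and the job is handed in when it is done.

Besides the shell and the picture viewer there is one more tool, called after "Call:" as name([rows], argument=value, ...), one row to a line, values as JSON. play_rows: Moves the arm, as the interface text tells. Its arguments: {"type":"object","properties":{"targets":{"type":"array","items":{"type":"object","properties":{"translation":{"type":"array","items":{"type":"number"}},"rot":{"type":"array","items":{"type":"number"}},"hand":{"type":"number"}}}},"grip_force":{"type":"number"}},"required":["targets"]}

```bash
mkdir -p pics; python3 - <<'E'
from bench import robot
import cv2,pickle
d={}
for n in("top","scene"):
    c=robot.capture(n);d[n]=c;cv2.imwrite(f"pics/{n}0.png",c["pixels"])
pickle.dump(d,open("c0.pkl","wb"));s=robot.state();print(s["clock"],s["eef_pos"],s["tool_rot"])
E
```

```text
0.1 [0.20638243 0.58941395 0.19481318] [ 1.67590813e-01  9.85856428e-01 -6.42008951e-04 -1.06360216e-04]
```

View pics/top0.png

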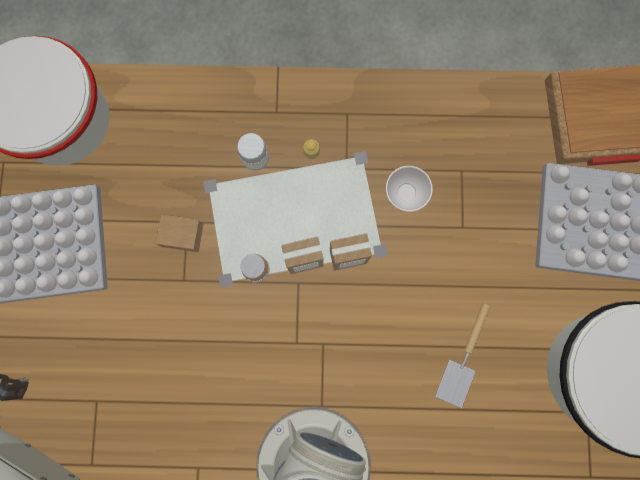

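View pics/scene0.png

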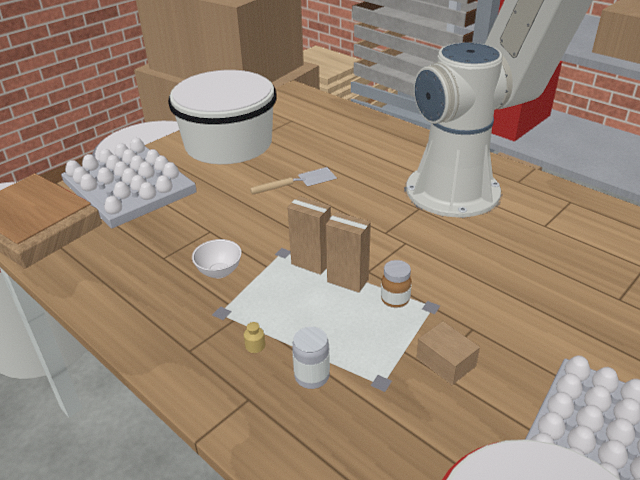

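Top view: the jar is at (253,267), the cartons at about (303,254) and (351,251), and the sheet corners are near (212,187), (361,160), (379,250) and (226,279). I'll zoom in for the edges.

```bash
python3 - <<'E'
import cv2,pickle
d=pickle.load(open("c0.pkl","rb"));p=d["top"]["pixels"]
cv2.imwrite("pics/z.png",cv2.resize(p[222:292,230:390],None,fx=5,fy=5,interpolation=cv2.INTER_CUBIC))
import numpy as np
c=d["top"];print(c["mtx"],c["R"],c["t"])
E
```

```text
[[586.44677663   0.         320.44242199]
 [  0.         586.44677663 229.74961351]
 [  0.           0.           1.        ]] [[ 0.02380205 -0.99969594 -0.00644193]
 [-0.98697388 -0.02247261 -0.15930329]
 [ 0.15911008  0.01014976 -0.98720867]] [-0.01759039  0.52972148  1.3158235 ]
```

View pics/z.png

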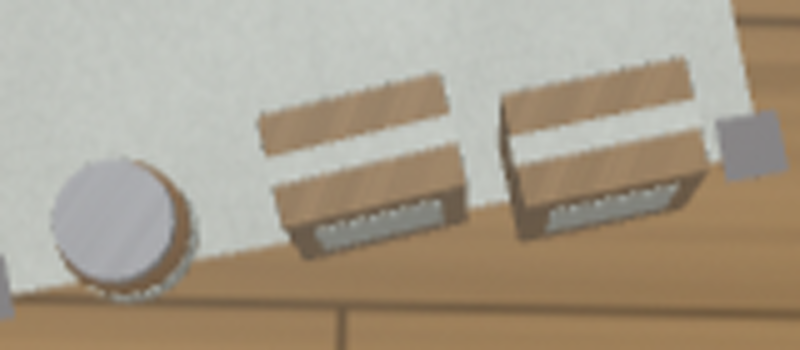

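```bash
cat > g.py <<'E'
import numpy as np,pickle
def ray(c,uv,z):
    C=-c["R"].T@c["t"];d=c["R"].T@np.linalg.inv(c["mtx"])@np.array([uv[0],uv[1],1.])
    return C+d*(z-C[2])/d[2]
E
python3 - <<'E'
from g import *
np.set_printoptions(precision=4,suppress=True)
c=pickle.load(open("c0.pkl","rb"))["top"]
S=[ray(c,u,0)[:2] for u in[(210,186),(361,158),(380.4,251),(226,281)]]
S=np.array(S);print("sheet",S,np.linalg.norm(S-np.roll(S,-1,0),axis=1),S.mean(0))
x=(S[0]+S[1]-S[2]-S[3]);print("yaw",np.degrees(np.arctan2(x[1],x[0])));
y=(S[0]+S[3]-S[1]-S[2]);print("yaw",np.degrees(np.arctan2(-y[0],y[1])))
th=(np.arctan2(x[1],x[0])+np.arctan2(-y[0],y[1]))/2;R=np.array([[np.cos(th),-np.sin(th)],[np.sin(th),np.cos(th)]])
for n,q in dict(M=[(259,116),(440,73),(466,187),(287,226)],R=[(502,95),(686,58),(708,165),(525,203)]).items():
    P=np.array([ray(c,(230+(u+.5)/5-.5,222+(v+.5)/5-.5),.16)[:2] for u,v in q]);m=P.mean(0)
    e=P[0]+P[3]-P[1]-P[2];print(n,m,np.linalg.norm(P-np.roll(P,-1,0),axis=1),"yaw",np.degrees(np.arctan2(-e[0],e[1])),"in sheet",R.T@(m-S.mean(0)))
j=ray(c,(230+113/5,222+220/5),.085)[:2];print("jar",j,R.T@(j-S.mean(0)))
E
```

```text
sheet [[ 0.638   0.2651]
 [ 0.7161 -0.0994]
 [ 0.489  -0.1483]
 [ 0.4093  0.215 ]] [0.3728 0.2323 0.3719 0.2341] [0.5631 0.0581]
yaw 12.264873422841541
yaw 12.226702742002344
M [0.4636 0.0307] [0.0783 0.0496 0.0767 0.048 ] yaw 14.252743652131292 in sheet [-0.1031 -0.0056]
R [ 0.4745 -0.0709] [0.0792 0.0462 0.0785 0.0467] yaw 12.940864783337153 in sheet [-0.114  -0.1072]
jar [0.4381 0.1431] [-0.1041  0.1096]
```

Call:
play_rows([
  {"translation": [1.5,-4.8,0.5],"rot": [0,0,2.7],"hand": 0.55},
  {"translation": [1.5,-4.8,0.5],"rot": [0,0,2.7],"hand": 0.55},
  {"translation": [1.5,-4.8,0],"rot": [0,0,2.7],"hand": 0.55},
  {"translation": [1.5,-4.8,0],"rot": [0,0,2.7],"hand": 0.55},
  {"translation": [1.5,-4.8,0],"rot": [0,0,2.7],"hand": 0.55},
  {"translation": [1.5,-4.8,0],"rot": [0,0,2.7],"hand": 0.55},
  {"translation": [1.5,-4.8,0],"rot": [0,0,2.7],"hand": 0.55},
  {"translation": [1.5,-4.8,0],"rot": [0,0,2.7],"hand": 0.55},
  {"translation": [1.5,-4.8,0],"rot": [0,0,2.7],"hand": 0.55},
  {"translation": [1.5,-4.8,0],"rot": [0,0,2.7],"hand": 0.55},
  {"translation": [1.2,-4.8,0],"rot": [0,0,2.7],"hand": 0.55},
  {"translation": [1.0,-4.8,0],"rot": [0,0,2.7],"hand": 0.55},
])

```text
clock: 1.6
eef_pos: [0.3786, 0.0122, 0.2055]
tool_rot: [-0.115, 0.993, -0.0, 0.0]
wrist_force: [0.9, 0.6, -0.3]
width: 0.039
```

Call:
play_rows([
  {"translation": [0,0,0],"rot": [0,0,0],"hand": 0.55},
  {"translation": [0,0,0],"rot": [0,0,0],"hand": 0.55},
])

```text
clock: 1.85
eef_pos: [0.3782, 0.014, 0.2053]
tool_rot: [-0.113, 0.994, 0.0, -0.0]
wrist_force: [-0.0, 0.6, 1.1]
width: 0.0385
```

Call:
play_rows([
  {"translation": [0,-0.4,-3],"rot": [0,0,0.5],"hand": 0.55},
  {"translation": [0,0,-3],"rot": [0,0,0],"hand": 0.55},
  {"translation": [1.5,0.37,0],"rot": [0,0,0],"hand": 0.55},
  {"translation": [1.5,0.37,0],"rot": [0,0,0],"hand": 0.55},
  {"translation": [0,0,0],"rot": [0,0,0],"hand": 0.55},
])

```text
clock: 2.48
eef_pos: [0.4111, 0.0181, 0.1467]
tool_rot: [-0.119, 0.993, -0.0, 0.001]
wrist_force: [-1.0, -0.5, 0.0]
width: 0.0384
```

```bash
python3 - <<'E'
from bench import robot
import cv2
c=robot.capture("top");cv2.imwrite("pics/t1.png",cv2.resize(c["pixels"][180:300,230:390],None,fx=5,fy=5,interpolation=cv2.INTER_CUBIC))
s=robot.state();print(s["eef_pos"],s["wrist_force"])
E
```

```text
[0.40988432 0.01781256 0.14634153] [-0.42884633  0.4437039  -0.64190759]
```

View pics/t1.png

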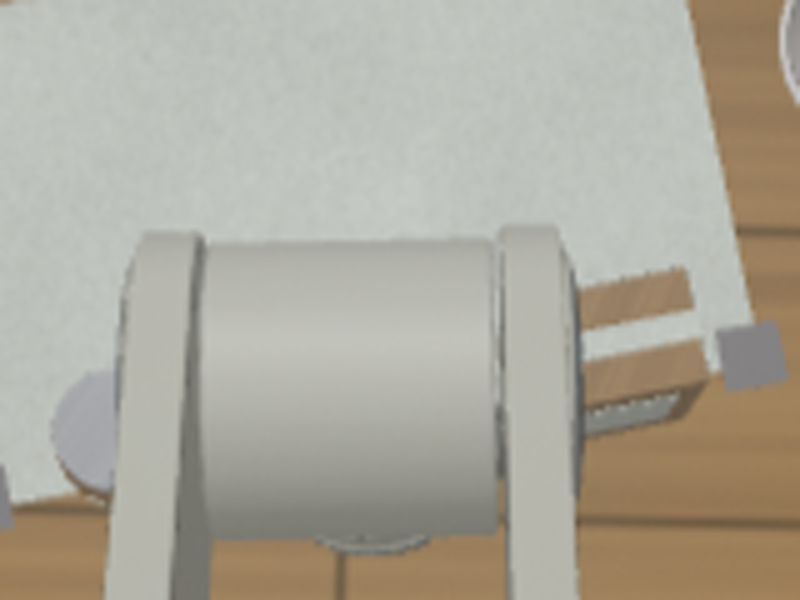

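Arm hides the middle carton, but the TCP is on its axis. Pushing gently.

Call:
play_rows([
  {"translation": [0.97,0.24,0],"rot": [0,0,0],"hand": 0.55},
  {"translation": [0.97,0.24,0],"rot": [0,0,0],"hand": 0.55},
  {"translation": [0.97,0.24,0],"rot": [0,0,0],"hand": 0.55},
  {"translation": [0.97,0.24,0],"rot": [0,0,0],"hand": 0.55},
])

```text
clock: 3.02
eef_pos: [0.4481, 0.027, 0.1455]
tool_rot: [-0.118, 0.993, -0.0, 0.0]
wrist_force: [-0.5, 0.0, 0.6]
width: 0.0385
```

Call:
play_rows([
  {"translation": [0.97,0.24,0],"rot": [0,0,0],"hand": 0.55},
  {"translation": [0.97,0.24,0],"rot": [0,0,0],"hand": 0.55},
])

```text
clock: 3.28
eef_pos: [0.4674, 0.0318, 0.1454]
tool_rot: [-0.118, 0.993, -0.0, -0.0]
wrist_force: [-0.9, -1.2, -1.5]
width: 0.0386
```

```bash
python3 - <<'E'
from bench import robot
import cv2
c=robot.capture("scene");cv2.imwrite("pics/s1.png",c["pixels"][150:420,170:500])
s=robot.state();print(s["eef_pos"],s["wrist_force"])
E
```

```text
[0.46874871 0.03207849 0.14561668] [2.51365472 0.13829047 0.31707336]
```

View pics/s1.png

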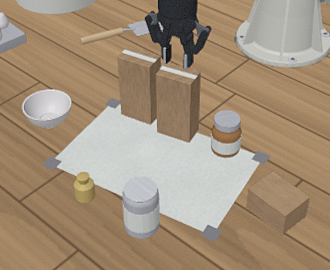

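The fingers are behind the middle carton at (180,70), which has started to tilt. Pushing on.

Call:
play_rows([
  {"translation": [0.97,0.24,0],"rot": [0,0,0],"hand": 0.55},
  {"translation": [0.97,0.24,0],"rot": [0,0,0],"hand": 0.55},
  {"translation": [0.97,0.24,0],"rot": [0,0,0],"hand": 0.55},
  {"translation": [0,0,0],"rot": [0,0,0],"hand": 0.55},
  {"translation": [0,0,0],"rot": [0,0,0],"hand": 0.55},
  {"translation": [0,0,0],"rot": [0,0,0],"hand": 0.55},
  {"translation": [0,0,0],"rot": [0,0,0],"hand": 0.55},
])

```text
clock: 4.2
eef_pos: [0.4956, 0.0388, 0.1455]
tool_rot: [-0.118, 0.993, -0.0, 0.0]
wrist_force: [0.5, 0.3, -0.6]
width: 0.0387
```

```bash
python3 - <<'E'
from bench import robot
import cv2
c=robot.capture("scene");cv2.imwrite("pics/s2.png",c["pixels"][150:420,170:500])
s=robot.state();print(s["eef_pos"],s["wrist_force"])
E
```

```text
[0.49571856 0.03886079 0.14555959] [0.3464472  0.81343972 0.12883984]
```

View pics/s2.png

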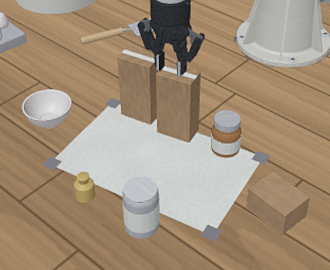

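```bash
python3 - <<'E'
from bench import robot
from g import *
import cv2
c=robot.capture("scene");s=robot.state()
im=cv2.resize(c["pixels"][130:300,270:440],None,fx=3.5,fy=3.5,interpolation=cv2.INTER_CUBIC)
def pj(X):
    q=c["mtx"]@(c["R"]@np.array(X)+c["t"]);return (q[:2]/q[2]-[270,130])*3.5
e=s["eef_pos"]
th=np.radians(13.8);u=np.array([np.cos(th),np.sin(th)]);v=np.array([-u[1],u[0]])
cv2.circle(im,tuple(pj(e).astype(int)),4,(0,0,255),-1)
for m in [(.4636,.0307),(.4745,-.0709)]:
  for z in(0,.16):
    P=[pj([*(np.array(m)+a*.025*u+b*.04*v),z]) for a,b in[(1,1),(1,-1),(-1,-1),(-1,1)]]
    cv2.polylines(im,[np.array(P).astype(int)],True,(0,255,0),1)
cv2.imwrite("pics/s3.png",im)
E
```

```text
(no output)
```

View pics/s3.png

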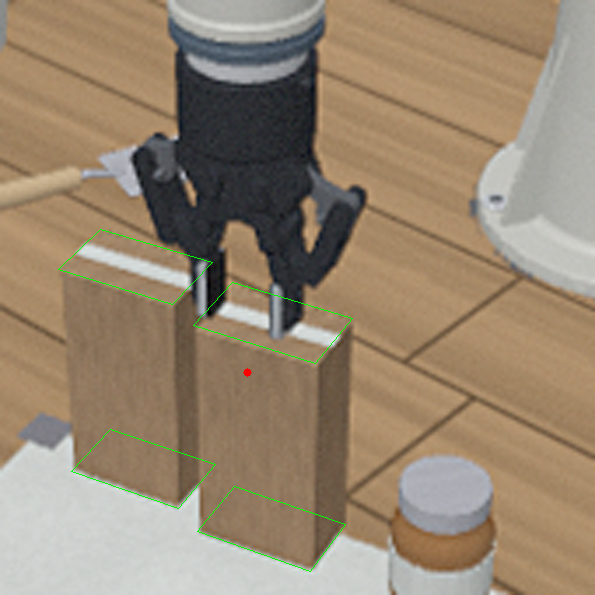

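The cartons haven't moved, and the fingertips at (208,318) and (285,338) sit above the top face, higher than the TCP projection at (247,372). I'll back off, shut the hand and check the TCP against the image.

Call:
play_rows([
  {"translation": [0,0,2.5],"rot": [0,0,0],"hand": 0.55},
  {"translation": [-3,-0.75,1.5],"rot": [0,0,0],"hand": 0.55},
  {"translation": [-4,-1,0],"rot": [0,0,0],"hand": 1},
  {"translation": [-4,-1,0],"rot": [0,0,0],"hand": 1},
  {"translation": [0,0,0],"rot": [0,0,0],"hand": 1},
  {"translation": [0,0,0],"rot": [0,0,0],"hand": 1},
  {"translation": [0,0,0],"rot": [0,0,0],"hand": 1},
  {"translation": [0,0,0],"rot": [0,0,0],"hand": 1},
])

```text
clock: 5.3
eef_pos: [0.3864, 0.0115, 0.1854]
tool_rot: [-0.119, 0.993, 0.0, -0.0]
wrist_force: [-1.5, 0.3, 0.2]
width: 0.0
```

```bash
python3 - <<'E'
from bench import robot
from g import *
import cv2
s=robot.state();e=s["eef_pos"];print(e,s["width"],s["joint_positions"])
ims=[]
for n,(a,b) in dict(scene=(100,270),top=(180,230)).items():
    c=robot.capture(n)
    im=cv2.resize(c["pixels"][a:a+190,b:b+130],None,fx=3,fy=3,interpolation=cv2.INTER_CUBIC)
    for dz,col in((0,(0,0,255)),(.02,(0,255,0)),(.04,(255,0,0))):
        X=np.array(e)+[0,0,dz];q=c["mtx"]@(c["R"]@X+c["t"]);p=((q[:2]/q[2]-[b,a])*3).astype(int);cv2.circle(im,tuple(p),2,col,-1)
    ims.append(im)
cv2.imwrite("pics/s4.png",np.hstack(ims))
E
```

```text
[0.38643581 0.0115453  0.18537882] 2.501112754957151e-05 [ 2.59373786e-02 -2.09890931e-02  2.11609540e+00  5.92270204e-05
  1.04671401e+00 -1.78253261e+00]
```

View pics/s4.png

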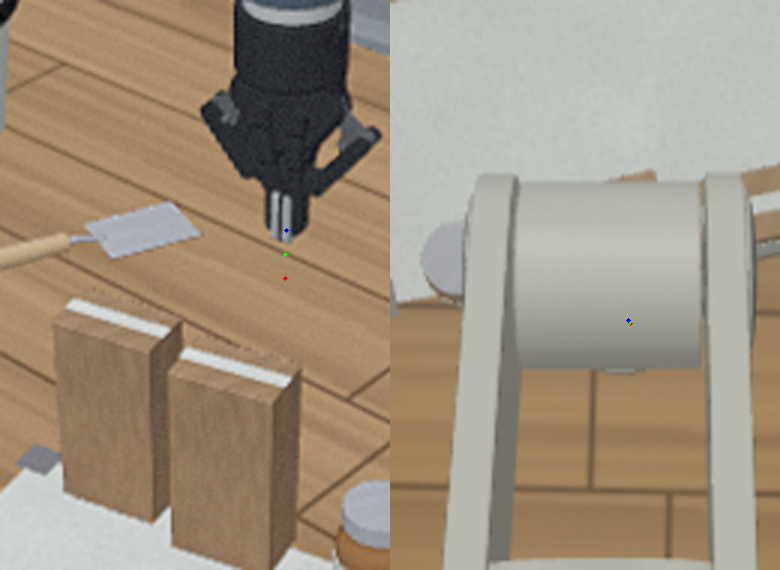

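The fingertips are about 30 mm higher than the reported TCP; the lateral position agrees. I'll command a correspondingly lower height, so contact is still in the upper half whatever the exact offset.

Call:
play_rows([
  {"translation": [0,0,-4],"rot": [0,0,0],"hand": 0.55},
  {"translation": [0,0,-4.2],"rot": [0,0,0],"hand": 0.55},
  {"translation": [0.97,0.24,0],"rot": [0,0,0],"hand": 0.55},
  {"translation": [0.97,0.24,0],"rot": [0,0,0],"hand": 0.55},
  {"translation": [0.97,0.24,0],"rot": [0,0,0],"hand": 0.55},
  {"translation": [0.97,0.24,0],"rot": [0,0,0],"hand": 0.55},
  {"translation": [0.97,0.24,0],"rot": [0,0,0],"hand": 0.55},
  {"translation": [0.97,0.24,0],"rot": [0,0,0],"hand": 0.55},
])

```text
clock: 6.4
eef_pos: [0.4447, 0.026, 0.1037]
tool_rot: [-0.118, 0.993, 0.0, 0.0]
wrist_force: [-0.3, -0.1, 0.7]
width: 0.0382
```

```bash
python3 - <<'E'
from bench import robot
import cv2
c=robot.capture("scene");cv2.imwrite("pics/s5.png",cv2.resize(c["pixels"][130:330,270:440],None,fx=3,fy=3))
s=robot.state();print(s["eef_pos"],s["wrist_force"])
E
```

```text
[0.4462211  0.02618335 0.10382806] [ 1.29818774 -0.59581337  0.04078156]
```

View pics/s5.png

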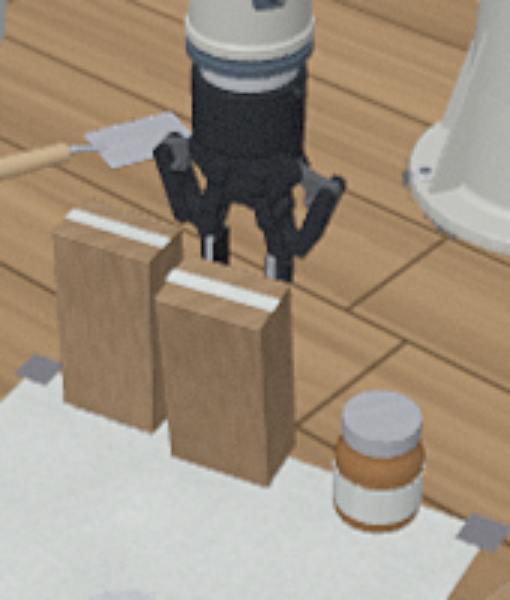

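The top has moved forward relative to the base, so the middle carton is tipping. Pushing past balance.

Call:
play_rows([
  {"translation": [0.97,0.24,0],"rot": [0,0,0],"hand": 0.55},
  {"translation": [0.97,0.24,0],"rot": [0,0,0],"hand": 0.55},
  {"translation": [0.97,0.24,0],"rot": [0,0,0],"hand": 0.55},
  {"translation": [0.97,0.24,0],"rot": [0,0,0],"hand": 0.55},
  {"translation": [0,0,0],"rot": [0,0,0],"hand": 0.55},
  {"translation": [0,0,0],"rot": [0,0,0],"hand": 0.55},
  {"translation": [0,0,0],"rot": [0,0,0],"hand": 0.55},
  {"translation": [0,0,0],"rot": [0,0,0],"hand": 0.55},
  {"translation": [0,0,0],"rot": [0,0,0],"hand": 0.55},
  {"translation": [0,0,0],"rot": [0,0,0],"hand": 0.55},
])

```text
clock: 7.7
eef_pos: [0.4828, 0.0354, 0.1035]
tool_rot: [-0.118, 0.993, -0.0, 0.0]
wrist_force: [-0.4, 0.5, -0.6]
width: 0.0383
```

```bash
python3 - <<'E'
from bench import robot
import cv2
c=robot.capture("scene");cv2.imwrite("pics/s6.png",cv2.resize(c["pixels"][130:400,230:450],None,fx=2.2,fy=2.2))
s=robot.state();print(s["eef_pos"],s["wrist_force"])
E
```

```text
[0.48282549 0.03535577 0.10350913] [ 0.58876996 -0.84116124  0.9350591 ]
```

View pics/s6.png

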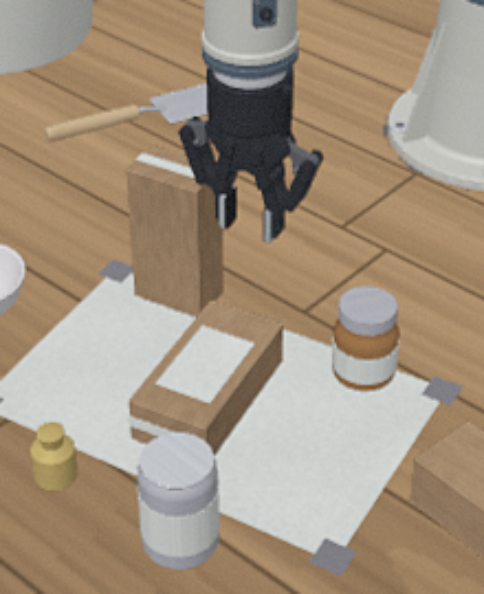

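The middle carton is flat, label up, on the sheet, and the jar and can are undisturbed. Next is the right-hand one.

Call:
play_rows([
  {"translation": [-3,-0.74,0],"rot": [0,0,0],"hand": 0.55},
  {"translation": [-3,-0.74,0],"rot": [0,0,0],"hand": 0.55},
  {"translation": [-3,-0.74,0],"rot": [0,0,0],"hand": 0.55},
  {"translation": [0,-3.4,0],"rot": [0,0,-0.6],"hand": 0.55},
  {"translation": [0,-3.4,0],"rot": [0,0,0],"hand": 0.55},
  {"translation": [0,-3.4,0],"rot": [0,0,0],"hand": 0.55},
  {"translation": [0,0,0],"rot": [0,0,0],"hand": 0.55},
  {"translation": [0,0,0],"rot": [0,0,0],"hand": 0.55},
])

```text
clock: 8.75
eef_pos: [0.3927, -0.0886, 0.1034]
tool_rot: [-0.113, 0.994, 0.0, -0.0]
wrist_force: [0.4, 0.2, -0.4]
width: 0.0382
```

Call:
play_rows([
  {"translation": [1.5,0.23,0],"rot": [0,0,0],"hand": 0.55},
  {"translation": [0.97,0.22,0],"rot": [0,0,0],"hand": 0.55},
  {"translation": [0.97,0.22,0],"rot": [0,0,0],"hand": 0.55},
  {"translation": [0.97,0.22,0],"rot": [0,0,0],"hand": 0.55},
  {"translation": [0.97,0.22,0],"rot": [0,0,0],"hand": 0.55},
  {"translation": [0.97,0.22,0],"rot": [0,0,0],"hand": 0.55},
  {"translation": [0.97,0.22,0],"rot": [0,0,0],"hand": 0.55},
  {"translation": [0.97,0.22,0],"rot": [0,0,0],"hand": 0.55},
  {"translation": [0.97,0.22,0],"rot": [0,0,0],"hand": 0.55},
  {"translation": [0.97,0.22,0],"rot": [0,0,0],"hand": 0.55},
  {"translation": [0,0,0],"rot": [0,0,0],"hand": 0.55},
  {"translation": [0,0,0],"rot": [0,0,0],"hand": 0.55},
])

```text
clock: 10.25
eef_pos: [0.4948, -0.0667, 0.1033]
tool_rot: [-0.113, 0.994, 0.0, -0.0]
wrist_force: [-0.1, 0.7, -0.3]
width: 0.0385
```

Call:
play_rows([
  {"translation": [0,0,0],"rot": [0,0,0],"hand": 0.55},
  {"translation": [0,0,0],"rot": [0,0,0],"hand": 0.55},
  {"translation": [0,0,0],"rot": [0,0,0],"hand": 0.55},
  {"translation": [-4,-0.9,1],"rot": [0,0,0],"hand": 0.55},
  {"translation": [-4,-0.9,1],"rot": [0,0,0],"hand": 0.55},
  {"translation": [-4,-0.9,1],"rot": [0,0,0],"hand": 0.55},
  {"translation": [0,0,0],"rot": [0,0,0],"hand": 0.55},
  {"translation": [0,0,0],"rot": [0,0,0],"hand": 0.55},
])

```text
clock: 11.25
eef_pos: [0.376, -0.0939, 0.1339]
tool_rot: [-0.113, 0.994, -0.0, 0.001]
wrist_force: [0.5, -0.1, -0.7]
width: 0.0381
```

```bash
python3 - <<'E'
from bench import robot
import cv2,numpy as np
a=robot.capture("scene")["pixels"][150:420,170:490];b=robot.capture("top")["pixels"][130:310,150:450]
a=cv2.resize(a,None,fx=1.3,fy=1.3);b=cv2.resize(b,(385,231));o=np.zeros((351,801,3),np.uint8);o[:,:416]=a;o[:231,416:]=b
cv2.imwrite("pics/s7.png",o[:,:800])
s=robot.state();print(s["clock"],s["eef_pos"],s["wrist_force"])
E
```

```text
11.35 [ 0.37614709 -0.09371463  0.13352689] [0.11670389 0.17407321 0.22843508]
```

View pics/s7.png

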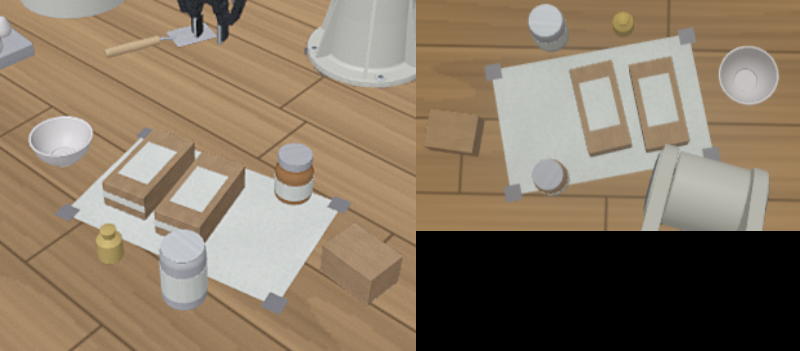

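Both cartons lie label up inside the sheet, and the jar, can, weight, bowl and squat box stand where they did. The gripper is clear, so I'm handing in.

```bash
python3 -c "
from bench import robot
print(robot.finish_job())"
```

```text
the job is handed in; nothing more can be done
None
```

Both cartons were tipped over with finger pushes near the top of their labelled faces. In the last scene and top pictures they lie flat, label up and inside the sheet. I handed the job in at about 11.4 s of the 42 s.

- **Failed first push:** my first push passed over the middle carton without touching it. The pictures showed the fingertips about 30 mm above the TCP position the robot reported. I don't know why they disagree. I lowered the commanded height by about 4 cm, and both pushes then worked.
- **Last checks:** the gripper was clear of everything, with wrist force near zero. The jar, can, squat box, bowl and weight looked unmoved; the spatula was only partly in view and looked in place. I judged the final positions by eye and did not measure them. `finish_job()` gives no verdict.

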